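Nest a blank and bring the engraver to its centre mark

ROBOT

A 6-joint arm with a two-finger parallel gripper is mounted at the origin on the work surface. World frame = base frame: x ahead of the robot, y to its left, z up, the work surface at z = 0. Lengths are in m, angles in rad, forces in N, time in s.
With the tool pointing down it reaches from about 0.3 to 0.75 m from the base axis. Payload 8.5 kg.
Tool frame: the origin (TCP) lies midway between the tips of the shut fingers; the grasp point (between the pads) lies behind it (ctrl.pinch_z is the z of the grasp point in the tool frame, in m); z points along the fingers, y is the line along which they close (so a half turn about z gives the same grasp; the last joint's range is limited). The gripper opens to 85 mm and grips with 20 to 120 N. Pads are 22 mm wide; open, the fingers measure 114 mm over their backs; the gripper's body (76 mm by 85 mm) begins 54 mm behind the grasp point. The pads swing forward as they close: fully open they stand 13 mm farther back than shut.
Start: joints at [0.915, 0.381, 1.297, -0, 1.464, -0.215], TCP at [0.235, 0.497, 0.231] pointing down, gripper open.
Joint ranges: [-3.11, 3.11], [-0.89, 2.33], [0.22, 2.48], [-1.42, 4.56], [0.17, 2.85], [-2.88, 2.88]. Speed limits (rad/s): [2.39, 2.39, 3.14, 3.14, 3.14, 3.14].

INTERFACE

Orientations are given as [roll, pitch, yaw] about the fixed x, y, z axes, in that order (R = Rz(yaw) Ry(pitch) Rx(roll)).
In Python, from workcell import ctrl gives the robot as it stands. Calls block until the motion is done:
- ctrl.move_to(position, orientation): joint-space move of the TCP to a pose.
- ctrl.line_to(position, velocity=0.15, frame=None, until_force=None): straight line of the TCP; frame=None keeps the orientation; velocity is the mean speed in m/s. With until_force (N) it stops when the force on the tool has changed by that much, and returns True; else False.
- ctrl.movej(angles): joint-space move.
- ctrl.grip(opening): finger opening in m; the grip force is fixed at half the most; returns when the fingers have stopped.
- ctrl.hold(seconds).
- ctrl.solve_ik(position, orientation): joint angles nearest the present ones, or None.
- ctrl.camera(name): name is "scene" or "top" or "wrist"; returns a dict with "color" (384x512x3 uint8, blue, green, red), "z_map" (384x512 float32, m along the optical axis (not along the pixel's ray), 0 where there is no reading), "vfov" (degrees; the focal length in pixels is half the picture's height over the tangent of half this angle, whatever the lens; pixels are square), "cx", "cy" (the principal point, pixels), "R" (3x3) and "t" (3): a world point X has camera coordinates R X + t. Camera axes: x right, y down, z forward; pixel columns grow to the right and rows downward; lengths in m; the calibration is good to about 2 mm. The wrist camera is an equidistant fisheye: a pixel r from the principal point sees the ray r / f radians off the axis. A picture is of the moment at which its call begins.
A pose or a line that the arm cannot do raises ctrl.PlanningError and nothing moves.
- ctrl.hand_in(): hands the job in; it is judged then, once.
Readings, each from a call of its own:
- ctrl.get_clock(): time.
- ctrl.get_joint_positions(): joint angles.
- ctrl.get_dq(): joint speeds.
- ctrl.get_effort(): joint torques, N m.
- ctrl.get_tcp_pos(): TCP position.
- ctrl.get_orientation(): TCP orientation.
- ctrl.get_force(): force on the tool from outside, world axes, zero at the start.
- ctrl.get_wrist_torque(): the same for the moment, N m.
- ctrl.get_opening(): finger opening in m.
- ctrl.get_grip_force(): force on a finger pad.
Only numpy, scipy, OpenCV 4.12 (cv2) and the standard library are available. Lean on these libraries where they do the work, as an engineer would, in place of code of your own. Each camera call takes 0.05 s, during which the arm holds its last target. There are 200 camera calls.

TASK

Lay the loose round aluminium blank flat on the steel engraving plate, centred between its four stop pins, and let go of it. Then lift the engraver out of the wooden tool block, carry it over the bench vice, higher than the vice's jaws, and finish while holding it still and upright with its point about 5 mm above the punch mark in the middle of the blank, never letting the engraver touch the blank. Nothing may strike the vice, and the drill, hammer and screwdriver stay where they are.

Things in the scene. Friction and masses are not known exactly. Their poses are not given: they have to be found in the camera images.
- blank: loose turned aluminium disc, 56 mm diameter, 12 mm thick, 80 g, lying flat on the bench on the robot's side of the plate, clear of it; scribed cross and punch mark on its upper face. Origin at the centre of its underside, z up
- mark (a point): the punch mark: centre of the blank's upper face, 12 mm above its origin
- plate: fixed steel engraving plate, 130 x 130 x 12 mm, left or right of the vice. Origin at the centre of its underside, z up, x and y along its edges. Four 6 mm stop pins at x = +-23, y = +-23 mm, straight for 4 mm, then tapered to a top 8 mm above the plate. The blank lies between them with 1.5 mm play all round; fingers closing along the plate's x or y pass between pins (40 mm gap)
- nest (a point): centre of the nest on the plate's upper face, 12 mm above the bench; axes as the plate. The blank's origin belongs here
- block: fixed beech tool block, 60 (x) x 130 (y) x 65 mm high, on the other side of the vice from the plate. Origin at the centre of its underside. The engraver stands in a hole of 22 mm diameter, 58 mm deep, in the middle of its top. A centre punch and a scriber (8 to 10 mm thick, fixed, tops 98 mm above the bench) stick out 45 mm either side of it along y
- engraver: loose cordless engraver, 165 mm long, about 180 g, upright, point down, in the block. Origin at its point, z up its axis. Thin point to 14 mm, nose of 18 mm diameter to 55, plain grey body of 28 mm diameter from 55 to 155, black cap to 165. It hangs by the 55 mm shoulder: point starts 10 mm above the bench, top end 175; pull straight up 57 mm or more to clear the hole
- vice: fixed blue bench vice at the far edge of the bench, between block and plate. Origin at the centre of its base on the bench; x along the screw, away from the robot. Body from x = -110 mm, 72 mm wide, 126 mm high; base 140 mm round; jaws at x = 65 to 181 mm, 125 mm wide, tops 150 mm above the bench, clamping a 20 mm tube at x = 123 mm that reaches 110 mm to each side
- drill: bystander: cordless drill of 1.6 kg standing on its battery on the left, 225 mm high, 118 x 76 mm foot; origin under the foot
- hammer: bystander: hammer lying flat on the bench on the right
- screwdriver: bystander: screwdriver lying flat on the bench between the robot and the vice
There are look-alikes about, which are no part of the job. Leave any blue look-alike of the plate alone.

How it is judged:
On the way, in this order (a step that is already met when the one before it is completed fails the run):
1. the blank lies flat between the four pins of the plate and is let go (horizontal distance between blank and nest below 0.003 m and z of blank in the frame of nest below 0.0015 m and angle between blank's own z axis and vertical below 0.05 rad and contact force between blank and the fingers below 0.05 N and linear speed of blank below 0.02 m/s), for 0.3 s.
2. the held engraver passes the vice with its point higher than the jaws (height (world z) of engraver above 0.15 m and y of engraver in the frame of vice between -0.08 and 0.08 m and contact force between engraver and the fingers above 1 N), for 0.02 s.
At the end, for the whole second after the job is handed in: Blank let go, flat on the plate (1.5 mm, 0.05 rad), within 3 mm of the nest's centre; engraver held still (15 mm/s) by the fingers alone, upright within 0.12 rad, point 1.5 to 10 mm above the punch mark and within 4 mm sideways, touching neither blank nor plate (horizontal distance between blank and nest below 0.003 m and z of blank in the frame of nest below 0.0015 m and angle between blank's own z axis and vertical below 0.05 rad and horizontal distance between engraver and mark below 0.004 m and z of engraver in the frame of mark between 0.0015 and 0.01 m and angle between engraver's own z axis and vertical below 0.12 rad and linear speed of engraver below 0.015 m/s and contact force between engraver and the fingers above 1 N and contact force between engraver and blank below 0.05 N and contact force between engraver and plate below 0.05 N and contact force between blank and the fingers below 0.05 N); the arm keeps its last pose, push and grip.
It fails at once if the engraver touches the blank (contact force between engraver and blank above 0.2 N).
It fails at once if something strikes the vice (contact force between vice and anything else above 1 N).
It fails at once if the drill is moved by more than 20 mm (distance of drill from where it was at the start of the episode above 0.02 m).
It fails at once if the hammer is moved by more than 20 mm (distance of hammer from where it was at the start of the episode above 0.02 m).
It fails at once if the screwdriver is moved by more than 20 mm (distance of screwdriver from where it was at the start of the episode above 0.02 m).
It also fails if it takes over 64 s, if anything falls off the work surface, if the arm or the gripper's body presses on something with over 40 N, if the wrist force passes 120 N, or if a joint passes its speed limit or range.

## Working session

There is one attempt and no reset: what is moved stays moved. The work goes in short steps, each a Python script; the robot and the scene stay as the last script left them, time stands still between calls to the robot, and variables do not carry over. Pictures are saved under pics/ and viewed, at most 10 in all, crops included, and the job is handed in when it is done.

```bash
mkdir -p pics; cat > h.py <<'E'
import numpy as np, cv2
from workcell import ctrl
def foc(c): return c["color"].shape[0]/2/np.tan(np.radians(c["vfov"])/2)
def ray(c,u,v,fish=False):
    f=foc(c); d=np.array([(u-c["cx"])/f,(v-c["cy"])/f,1.0])
    if fish:
        a=np.array([u-c["cx"],v-c["cy"]]); r=np.hypot(*a); th=r/f
        d=np.array([*(a/max(r,1e-9)*np.sin(th)),np.cos(th)])
    return -c["R"].T@c["t"], c["R"].T@d
def onz(c,u,v,z,fish=False):
    o,d=ray(c,u,v,fish); return o+d*(z-o[2])/d[2]
def cloud(c):
    v,u=np.mgrid[:c["color"].shape[0],:c["color"].shape[1]]; z=c["z_map"]; f=foc(c)
    P=np.stack([(u-c["cx"])/f*z,(v-c["cy"])/f*z,z],-1)
    return (P-c["t"])@c["R"]
E
python3 - <<'E'
from h import *
import pickle
for n in ["top","scene","wrist"]:
    c=ctrl.camera(n); pickle.dump(c,open(n+".pkl","wb")); 
    cv2.imwrite(f"pics/{n}0.png",c["color"] if n!="top" else cv2.resize(c["color"],(800,600),interpolation=cv2.INTER_CUBIC))
    print(n,c["vfov"],-c["R"].T@c["t"])
print(ctrl.pinch_z,ctrl.get_orientation())
E
```

```text
top 48.68838153342254 [ 0.33512263 -0.00266127  1.51313741]
scene 51.657943816468425 [ 1.14631804 -0.39000866  1.0235698 ]
wrist 65.70646984690485 [0.16414614 0.53010089 0.37442182]
-0.0187 [-3.14047967e+00 -2.32314299e-04  2.70083063e+00]
```

View pics/top0.png

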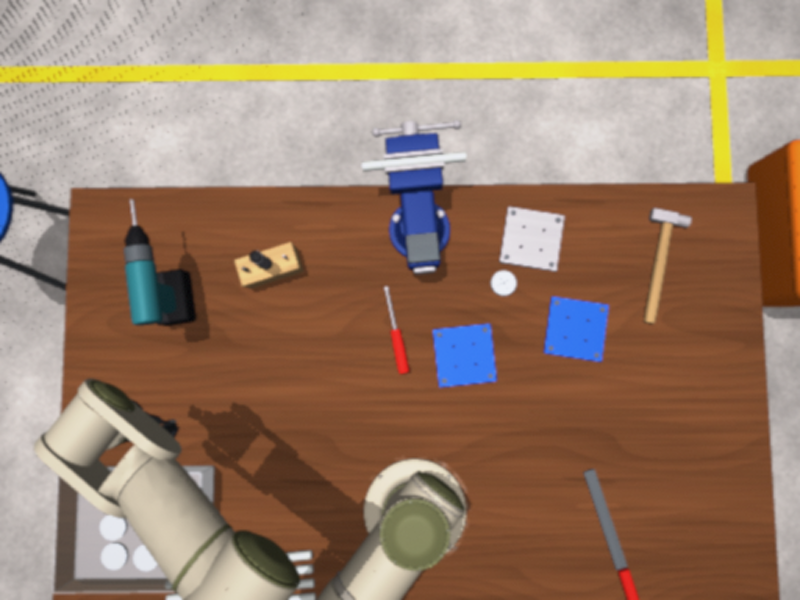

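View pics/scene0.png

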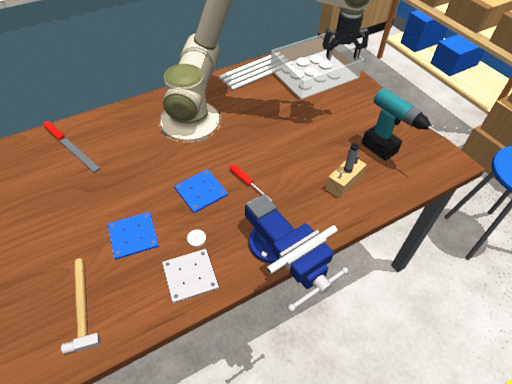

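The top picture (800x600) shows:
- **Plate:** the steel plate is at (532,238). Its look-alikes are the blue plates at (464,355) and (577,328).
- **Blank:** the loose blank is at (504,282). Its look-alikes are the discs in the tray around (113,527), (113,556) and (145,556).
- **Engraver:** it stands in the block at (261,260), between the fixed punch and scriber at about (247,268) and (285,257).
- **Vice and bystanders:** vice (420,200), screwdriver (397,330), hammer (660,265), drill (150,270).

I choose the grey plate and the disc beside it.

```bash
python3 - <<'E'
from h import *
import pickle
c=pickle.load(open("top.pkl","rb")); im=c["color"]; hsv=cv2.cvtColor(im,cv2.COLOR_BGR2HSV)
def find(mask,near,z,name):
    cs,_=cv2.findContours(mask.astype(np.uint8),cv2.RETR_EXTERNAL,cv2.CHAIN_APPROX_NONE)
    cs=[k for k in cs if cv2.contourArea(k)>20]
    k=min(cs,key=lambda k:np.hypot(*(np.array(cv2.minAreaRect(k)[0])-near)))
    w=np.array([onz(c,*p[0],z)[:2] for p in k],np.float32)
    r=cv2.minAreaRect(w); print(name,np.round(r[0],4),np.round(r[1],4),r[2],"px",cv2.minAreaRect(k)[0]); return w
s=.64
g=(hsv[...,1]<50)&(hsv[...,2]>140)
find(g,np.array([532,238])*s,.012,"plate"); find(g,np.array([504,282])*s,.012,"blank")
y=(hsv[...,0]>8)&(hsv[...,0]<30)&(hsv[...,1]>60)&(hsv[...,2]>150)
find(y,np.array([268,264])*s,.065,"block")
P=cloud(c)
for n,sel in dict(eng=(P[...,2]>.14)&(P[...,2]<.2)&(np.abs(P[...,1]-.33)<.12)&(P[...,0]>.4)&(P[...,0]<.65),
  vicebody=(P[...,2]>.1)&(P[...,2]<.17)&(np.abs(P[...,1])<.15)&(P[...,0]>.4),block=(P[...,2]>.05)&(P[...,2]<.075)&(np.abs(P[...,1]-.33)<.12)&(P[...,0]>.45)&(P[...,0]<.65)).items():
    q=P[sel]; print(n,len(q),q.min(0),q.max(0),np.median(q,0))
b=(hsv[...,0]>105)&(hsv[...,0]<130)&(hsv[...,1]>120)&(P[...,2]>.115)&(P[...,2]<.16)&(abs(P[...,1])<.2)
q=P[b]; print("vice",np.round(np.percentile(q,[1,50,99],axis=0),3))
m=cv2.minAreaRect(q[q[:,2]>.14][:,:2].astype(np.float32)); print("jaws",m)
cr=im[130:240,130:400]; cv2.imwrite("pics/crop.png",cv2.resize(cr,None,fx=2.9,fy=2.9,interpolation=cv2.INTER_CUBIC))
E
```

```text
plate [ 0.6039 -0.2722] [0.133  0.1322] 79.83879089355469 px (340.25677490234375, 152.45945739746094)
blank [ 0.5015 -0.2048] [0.0569 0.0574] 88.87724304199219 px (322.0, 181.0)
block [0.544  0.3249] [0.0642 0.135 ] 18.17061424255371 px (169.94998168945312, 168.34999084472656)
eng 74 [0.52972402 0.30994585 0.14142587] [0.5575818  0.33614395 0.17905604] [0.54182843 0.32168256 0.17170749]
vicebody 2538 [ 0.5199244  -0.11064581  0.10003564] [0.84804981 0.10804818 0.15662444] [ 0.70394028 -0.00939312  0.14016634]
block 561 [0.49714535 0.25604238 0.05000775] [0.59201254 0.39506466 0.07440027] [0.53879435 0.3138247  0.06406999]
vice [[ 0.598 -0.057  0.115]
 [ 0.713 -0.007  0.144]
 [ 0.804  0.049  0.151]]
jaws ((0.7481027841567993, -0.0026249103248119354), (0.11375828832387924, 0.10722161084413528), 5.230687618255615)
```

View pics/crop.png

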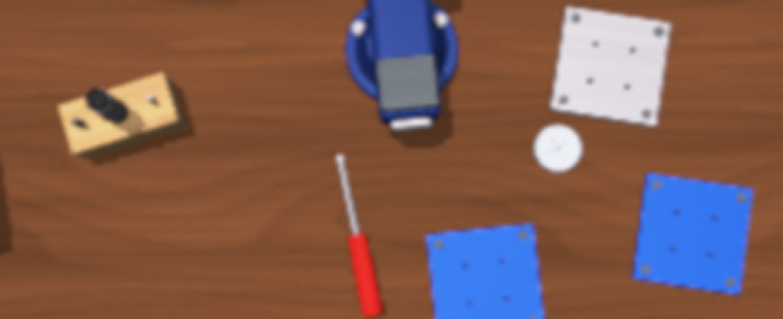

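The close crop (783 px wide) confirms the choice. A white disc with a scribed cross is at (558,148), and the grey plate with four pins is at (612,66). The engraver is in the block at (107,105). The sizes match: plate 133 mm, blank 57 mm. Next I refine both with the wrist camera, using the same tool yaw for each so that constant camera errors cancel.

```bash
python3 - <<'E'
from h import *
import pickle
psi=np.radians(170); 
o=[np.pi,0,psi]
q=ctrl.solve_ik([.50,-.205,.12],o); print(q, ctrl.solve_ik([.604,-.272,.02],o))
ctrl.move_to([.45,-.12,.30],o); 
for n,p in dict(blank=[.5015,-.2048,.12],plate=[.6039,-.2722,.13]).items():
    ctrl.move_to(p,o); ctrl.hold(.3); c=ctrl.camera("wrist"); pickle.dump(c,open(f"w_{n}.pkl","wb"))
    c["tcp"]=ctrl.get_tcp_pos(); pickle.dump(c,open(f"w_{n}.pkl","wb")); print(n,c["tcp"],ctrl.get_orientation(),-c["R"].T@c["t"])
    cv2.imwrite(f"pics/w_{n}.png",c["color"])
a,b=[cv2.resize(cv2.imread(f"pics/w_{n}.png"),(400,300)) for n in("blank","plate")]
cv2.imwrite("pics/w2.png",np.hstack([a,b])); print(ctrl.get_clock())
E
```

```text
[-0.60828223  0.47178287  1.49742315  0.          1.17238663 -2.00454564] [-0.60145281  0.77091918  1.2225947   0.          1.14807877 -1.99771621]
blank [ 0.50164683 -0.2046631   0.1207334 ] [-3.14104396e+00  1.16952085e-03  2.96736039e+00] [ 0.42474294 -0.19161149  0.26446588]
plate [ 0.60360664 -0.27192626  0.13035703] [-3.14148737e+00  1.39832997e-04  2.96720766e+00] [ 0.52673231 -0.25892102  0.27402459]
4.5833
```

View pics/w2.png

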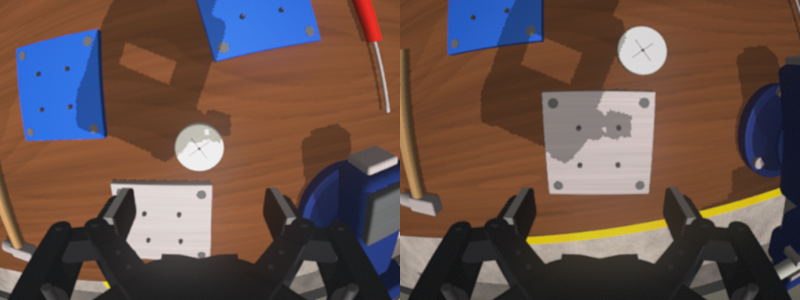

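The left half shows the blank at (200,148) with its cross, partly in shadow. In the right half the plate is centred at about (599,145), with pins at (579,128), (619,128), (580,165) and (618,165).

```bash
cat >> h.py <<'E'
def blobs(c,roi,thr=60,vmin=75):
    hsv=cv2.cvtColor(c["color"],cv2.COLOR_BGR2HSV)
    m=((hsv[...,1]<thr)&(hsv[...,2]>vmin)).astype(np.uint8); k=np.zeros_like(m); x0,y0,x1,y1=roi; k[y0:y1,x0:x1]=1
    cs,_=cv2.findContours(m*k,cv2.RETR_EXTERNAL,cv2.CHAIN_APPROX_NONE)
    return m*k,max(cs,key=cv2.contourArea)
def world(c,k,z): return np.array([onz(c,*p,z,True)[:2] for p in k.reshape(-1,2)],np.float32)
E
python3 - <<'E'
from h import *
import pickle
c=pickle.load(open("w_blank.pkl","rb")); m,k=blobs(c,(215,150,300,225)); w=world(c,k,.012)
print("blank",cv2.fitEllipse(w),cv2.minEnclosingCircle(w),cv2.minAreaRect(w))
c2=pickle.load(open("w_plate.pkl","rb"))
m2,k=blobs(c2,(780-512-90+0,110,345,255)); w=world(c2,k,.012); print("plate",cv2.minAreaRect(w))
m3,k=blobs(c2,(275,25,345,100)); w=world(c2,k,.012); print("blank in 2nd",cv2.fitEllipse(w))
# pins: dark spots relative to local surround
g=cv2.cvtColor(c2["color"],cv2.COLOR_BGR2GRAY); bh=cv2.morphologyEx(g,cv2.MORPH_BLACKHAT,np.ones((13,13)))
for (u,v) in [(179,128),(219,128),(180,165),(218,165)]:
    u,v=int(u*1.28),int(v*1.28); s=bh[v-8:v+9,u-8:u+9].astype(float); s[s<25]=0; yy,xx=np.mgrid[v-8:v+9,u-8:u+9]
    b=s>0; C=(xx[b].mean(),yy[b].mean()); print(C,int(b.sum()),onz(c2,*C,.018,True)[:2])
o=np.hstack([cv2.resize(c["color"][130:240,180:330],(400,293),interpolation=2),cv2.resize(c2["color"][105:260,175:345],(400,293),interpolation=2)])
cv2.imwrite("pics/w3.png",o)
E
```

```text
blank ((0.5060603022575378, -0.20643725991249084), (0.05599784478545189, 0.05784747377038002), 81.4239501953125) ((0.5060001015663147, -0.20640985667705536), 0.02932380698621273) ((0.5057643055915833, -0.2064947932958603), (0.056670524179935455, 0.0574580617249012), 79.94711303710938)
plate ((0.6084714531898499, -0.27417999505996704), (0.13064509630203247, 0.13143590092658997), 80.0721435546875)
blank in 2nd ((0.506754994392395, -0.20657850801944733), (0.05598139017820358, 0.05677004158496857), 16.422290802001953)
(np.float64(228.11627906976744), np.float64(163.3953488372093)) 43 [ 0.58138935 -0.29270802]
(np.float64(279.56410256410254), np.float64(163.07692307692307)) 39 [ 0.58908596 -0.2478136 ]
(np.float64(229.78), np.float64(211.08)) 50 [ 0.62624488 -0.3003766 ]
(np.float64(278.5925925925926), np.float64(210.74074074074073)) 54 [ 0.63386767 -0.25552712]
```

View pics/w3.png

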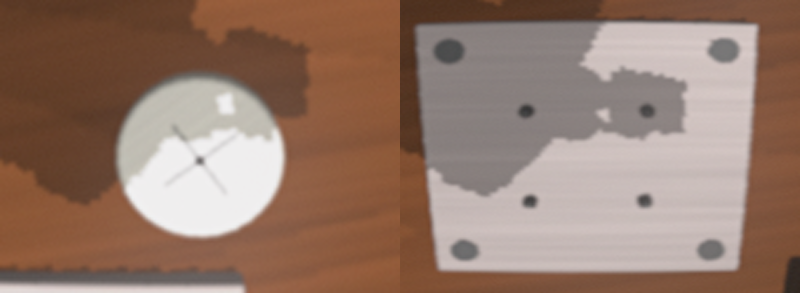

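```bash
python3 - <<'E'
from h import *
import pickle
c=pickle.load(open("w_blank.pkl","rb")); print("mark",onz(c,255,190,.012,True))
o=[np.pi,0,np.radians(170)]
x,y=.504,-.2055
ctrl.move_to([x,y,.13],o); ctrl.grip(.074)
ctrl.line_to([x,y,.03],velocity=.12); print(ctrl.get_opening())
print("hit",ctrl.line_to([x,y,-.001],velocity=.03,until_force=4),ctrl.get_tcp_pos(),ctrl.get_force())
ctrl.grip(0.04); print(ctrl.get_opening(),ctrl.get_grip_force(),ctrl.get_force(),ctrl.get_tcp_pos())
ctrl.line_to([x,y,.10],velocity=.08); print(ctrl.get_opening())
ctrl.move_to([.6055,-.273,.12],o); ctrl.hold(.3)
c=ctrl.camera("wrist"); c["tcp"]=ctrl.get_tcp_pos(); pickle.dump(c,open("w_held.pkl","wb")); cv2.imwrite("pics/held.png",c["color"])
print(c["tcp"],ctrl.get_opening(),ctrl.get_clock())
E
```

```text
mark [ 0.50721431 -0.20630682  0.012     ]
0.07420327347184155
hit False [ 0.50408101 -0.20555551 -0.00084354] [ 0.45573199 -0.10471976 -0.13681616]
0.05239936306476599 61.47347331047058 [-2.35227938  1.58482348  7.07967897] [ 5.04101933e-01 -2.05586299e-01 -1.92937618e-04]
0.052583270677808935
[ 0.60517638 -0.27271046  0.12025609] 0.052586779670951815 10.2333
```

View pics/held.png

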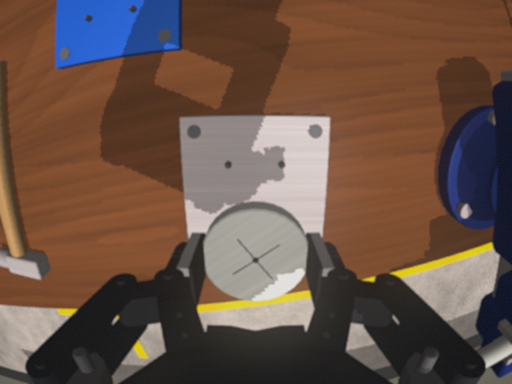

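The blank is held between the pads, with its punch mark at (255,260). I'm using the depth map to check its tilt and where it sits in the tool.

```bash
python3 - <<'E'
from h import *
import pickle
c=pickle.load(open("w_held.pkl","rb")); t=c["tcp"]
P=[]
for v in range(215,292,3):
    for u in range(215,300,3):
        if np.hypot((u-255)/45,(v-254)/38)<.9 and c["z_map"][v,u]>0:
            o,d=ray(c,u,v,True); P.append(o+d*c["z_map"][v,u]/(c["R"][2]@d))
P=np.array(P); A=np.c_[P[:,:2]-t[:2],np.ones(len(P))]
from scipy.optimize import least_squares
r=least_squares(lambda s:A@s-P[:,2],np.zeros(3)+.1,loss="soft_l1",f_scale=.0005).x; print("plane",r,"median z",np.median(P[:,2]),"rms",np.std(A@r-P[:,2]))
g=cv2.cvtColor(c["color"],cv2.COLOR_BGR2GRAY)[245:275,240:272].astype(float)
bh=cv2.morphologyEx(g,cv2.MORPH_BLACKHAT,np.ones((9,9))); print("mark px",np.unravel_index(cv2.GaussianBlur(bh,(5,5),0).argmax(),bh.shape))
for z in(.131,.1325,.134):
    w=onz(c,255,260,z,True); print(z,w, w[:2]-t[:2])
m,k=blobs(c,(200,195,312,300)); w=world(c,k,.1325); print(cv2.minEnclosingCircle(w),cv2.fitEllipse(w))
E
```

```text
plane [0.00257832 0.00561167 0.13337774] median z 0.13335830796111373 rms 0.0005743488903258071
mark px (np.int64(15), np.int64(15))
0.131 [ 0.60927014 -0.27403299  0.131     ] [ 0.00409376 -0.00132253]
0.1325 [ 0.60835632 -0.27387143  0.1325    ] [ 0.00317994 -0.00116098]
0.134 [ 0.6074425  -0.27370988  0.134     ] [ 0.00226612 -0.00099943]
((0.5987536311149597, -0.2719205617904663), 0.03680747002363205) ((0.6009755730628967, -0.2723737061023712), (0.0598423145711422, 0.06815747916698456), 79.81736755371094)
```

```bash
python3 - <<'E'
from h import *
import pickle
x,y=.6053,-.2731
ctrl.line_to([x,y,.040],velocity=.1); ctrl.hold(.2); print(ctrl.get_tcp_pos(),ctrl.get_force())
h=ctrl.line_to([x,y,.0120],velocity=.02,until_force=6); p=ctrl.get_tcp_pos(); print("hit",h,p,ctrl.get_force())
if p[2]<.0145:
    ctrl.grip(.074); ctrl.hold(.2); print(ctrl.get_tcp_pos(),ctrl.get_opening())
    ctrl.line_to([x,y,.11],velocity=.12); ctrl.move_to([.6036,-.2719,.13],[np.pi,0,np.radians(170)]); ctrl.hold(.3)
    c=ctrl.camera("wrist"); c["tcp"]=ctrl.get_tcp_pos(); pickle.dump(c,open("w_placed.pkl","wb")); cv2.imwrite("pics/placed.png",cv2.resize(c["color"][90:270,150:370],None,fx=3,fy=3,interpolation=2))
print(ctrl.get_clock())
E
```

```text
[ 0.60550026 -0.2732215   0.04062373] [-0.40620184 -0.26768183 -0.18855818]
hit False [ 0.60537143 -0.27314706  0.01213918] [ 0.0512557   0.4411851  -0.53990868]
[ 0.60530617 -0.27311303  0.01205544] 0.0742233515246313
15.0417
```

```bash
python3 - <<'E'
from h import *
import pickle
c=pickle.load(open("w_placed.pkl","rb"))
P=[]
g=cv2.cvtColor(c["color"],cv2.COLOR_BGR2GRAY)
for v in range(160,215,3):
    for u in range(228,282,3):
        if np.hypot(u-255,v-187)<24 and c["z_map"][v,u]>0:
            o,d=ray(c,u,v,True); P.append(o+d*c["z_map"][v,u]/(c["R"][2]@d))
P=np.array(P); A=np.c_[P[:,:2]-P[:,:2].mean(0),np.ones(len(P))]; print(np.linalg.lstsq(A,P[:,2],rcond=None)[0],P[:,:2].mean(0))
bh=cv2.morphologyEx(g,cv2.MORPH_BLACKHAT,np.ones((7,7)))[170:205,235:275]; v,u=np.unravel_index(cv2.GaussianBlur(bh,(7,7),0).argmax(),bh.shape)
print("mark",u+235,v+170,onz(c,u+235,v+170,.024,True))
E
```

```text
[ 0.0010436  -0.00725893  0.02492464] [ 0.60453788 -0.27257103]
mark 254 191 [ 0.60818551 -0.27411834  0.024     ]
```

View pics/placed.png

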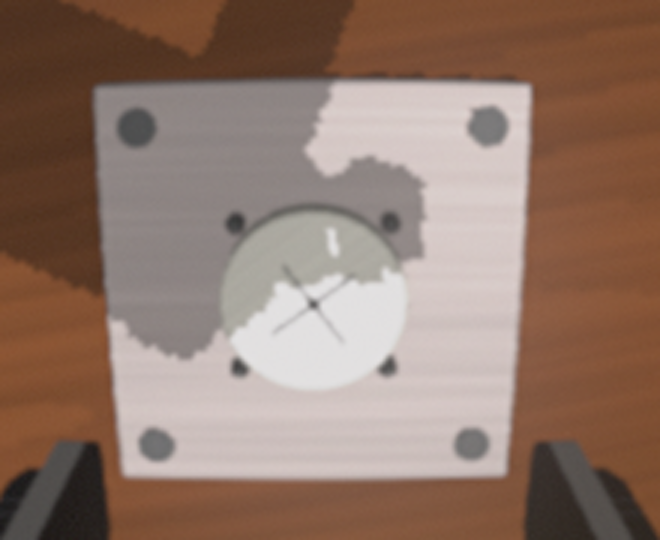

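The blank is flat between the pins. Its mark is at about (313,304) in the crop, which is (.6082,-.2741) and matches the nest. Next is the engraver, which I'll view from above.

```bash
python3 - <<'E'
from h import *
import pickle
ctrl.grip(.085)
ctrl.line_to([.6036,-.2719,.30],velocity=.2)
for d in(108.2,-71.8):
    for p in([.546,.324,.27],[.546,.324,.12],[.606,-.273,.14]):
        print(d,p,np.round(ctrl.solve_ik(p,[np.pi,0,np.radians(d)]) ,2))
q=ctrl.solve_ik([.546,.324,.28],[np.pi,0,np.radians(108.2)])
ctrl.move_to([.50,0,.34],[np.pi,0,np.radians(139)])
ctrl.movej(q); ctrl.hold(.3)
c=ctrl.camera("wrist"); c["tcp"]=ctrl.get_tcp_pos(); pickle.dump(c,open("w_eng.pkl","wb")); cv2.imwrite("pics/eng.png",c["color"])
print(c["tcp"],ctrl.get_orientation(),ctrl.get_clock())
P=[]
for v in range(0,384):
    for u in range(0,512):
        if c["z_map"][v,u]>0:
            o,d=ray(c,u,v,True); P.append([*(o+d*c["z_map"][v,u]/(c["R"][2]@d)),u,v])
P=np.array(P); s=P[(P[:,2]>.168)&(P[:,2]<.182)&(np.hypot(P[:,0]-.546,P[:,1]-.324)<.05)]
print(len(s),s.mean(0),s.min(0),s.max(0))
k=s[:,:2].astype(np.float32); print(cv2.minEnclosingCircle(k))
s=P[(P[:,2]>.061)&(P[:,2]<.07)&(np.hypot(P[:,0]-.546,P[:,1]-.324)<.09)]; print("block",cv2.minAreaRect(s[:,:2].astype(np.float32)))
E
```

```text
108.2 [0.546, 0.324, 0.27] [ 0.35  0.52  0.96 -0.    1.66  0.03]
108.2 [0.546, 0.324, 0.12] [ 0.35  0.62  1.21 -0.    1.31  0.03]
108.2 [0.606, -0.273, 0.14] [-0.6   0.65  1.09  0.    1.4  -0.92]Traceback (most recent call last):
  File "<stdin>", line 7, in <module>
    return _wrapfunc(a, 'round', decimals=decimals, out=out)
    return _wrapit(obj, method, *args, **kwds)
    result = getattr(arr, method)(*args, **kwds)
TypeError: unsupported operand type(s) for *: 'NoneType' and 'float'
```

```bash
cat >> h.py <<'E'
def fcloud(c):
    P=[]
    for v in range(384):
        for u in range(512):
            if c["z_map"][v,u]>0:
                o,d=ray(c,u,v,True); P.append([*(o+d*c["z_map"][v,u]/(c["R"][2]@d)),u,v])
    return np.array(P)
E
python3 - <<'E'
from h import *
import pickle
q=ctrl.solve_ik([.546,.324,.28],[np.pi,0,np.radians(108.2)])
ctrl.move_to([.50,0,.34],[np.pi,0,np.radians(139)])
ctrl.movej(q); ctrl.hold(.3)
c=ctrl.camera("wrist"); c["tcp"]=ctrl.get_tcp_pos(); pickle.dump(c,open("w_eng.pkl","wb")); cv2.imwrite("pics/eng.png",c["color"])
print(c["tcp"],ctrl.get_orientation(),-c["R"].T@c["t"],ctrl.get_clock())
P=fcloud(c)
s=P[(P[:,2]>.168)&(P[:,2]<.182)&(np.hypot(P[:,0]-.546,P[:,1]-.324)<.05)]
print(len(s),s.mean(0),s.min(0),s.max(0)); print(cv2.minEnclosingCircle(s[:,:2].astype(np.float32)))
s=P[(P[:,2]>.061)&(P[:,2]<.07)&(np.hypot(P[:,0]-.546,P[:,1]-.324)<.09)]; print("block",cv2.minAreaRect(s[:,:2].astype(np.float32)))
E
```

```text
[0.54616632 0.32351954 0.28021664] [3.14135438e+00 3.32652416e-05 1.88781906e+00] [0.52219163 0.39712578 0.42389464] 19.05
622 [5.46607962e-01 3.24222870e-01 1.75206428e-01 2.55414791e+02
 1.84672026e+02] [5.34634527e-01 3.11189926e-01 1.68057432e-01 2.42000000e+02
 1.71000000e+02] [5.59183699e-01 3.35525714e-01 1.77576794e-01 2.69000000e+02
 1.98000000e+02]
((0.5470001697540283, 0.323236882686615), 0.012684620916843414)
block ((0.5468371510505676, 0.3232521712779999), (0.0601225346326828, 0.130382239818573), 18.101966857910156)
```

View pics/eng.png

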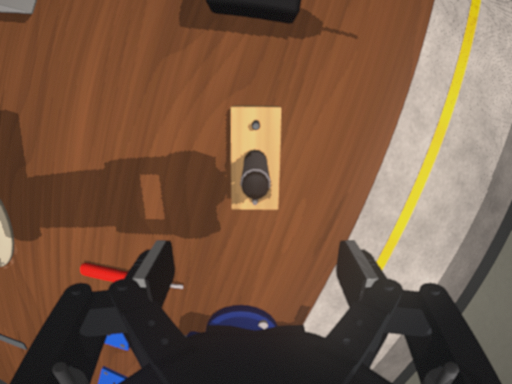

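The engraver's top is at (256,185) in the wrist picture. Top and block centres agree at (.547,.3235), height .175, block yaw 18.1°.

```bash
python3 - <<'E'
from h import *
import pickle
x,y=.546,.3248; o=[np.pi,0,np.radians(108.2)]; o2=[np.pi,0,np.radians(170)]
print([ctrl.solve_ik(p,a) is not None for p,a in(([x,y,.34],o),([.5,-.01,.34],[np.pi,0,np.radians(139)]),([.605,-.273,.34],o2))])
ctrl.line_to([x,y,.24],velocity=.1); print("hit",ctrl.line_to([x,y,.119],velocity=.06,until_force=5),ctrl.get_tcp_pos())
ctrl.grip(.015); print(ctrl.get_opening(),ctrl.get_grip_force(),ctrl.get_force(),ctrl.get_tcp_pos())
print("lift hit",ctrl.line_to([x,y,.14],velocity=.05,until_force=10),ctrl.get_force())
ctrl.line_to([x,y,.34],velocity=.15); print(ctrl.get_opening(),ctrl.get_tcp_pos(),ctrl.get_force(),ctrl.get_clock())
E
```

```text
[True, True, True]
hit False [0.54608182 0.32484644 0.11926302]
0.026968168422407554 58.880674839019775 [-1.83663348 -0.61642573  2.22980876] [0.54595335 0.32478113 0.11920322]
lift hit False [-0.00663643 -0.07788536 -1.52884278]
0.02653838291397598 [0.54586477 0.32474804 0.33916053] [-0.03350791  0.89343775 -1.48723694] 24.3833
```

```bash
python3 - <<'E'
from h import *
import pickle
o2=[np.pi,0,np.radians(170)]
ctrl.move_to([.52,-.01,.34],[np.pi,0,np.radians(139)]); print(ctrl.get_tcp_pos())
ctrl.move_to([.6053,-.2731,.33],o2); ctrl.line_to([.6053,-.2731,.175],velocity=.1); ctrl.hold(.3)
for n in("wrist","scene"):
    c=ctrl.camera(n); c["tcp"]=ctrl.get_tcp_pos(); pickle.dump(c,open(f"f_{n}.pkl","wb"))
    cv2.imwrite(f"pics/f_{n}.png",c["color"])
print(c["tcp"],ctrl.get_orientation(),ctrl.get_opening(),ctrl.get_clock())
s=pickle.load(open("f_scene.pkl","rb")); f=foc(s); X=s["R"]@np.array([.6053,-.2731,.05])+s["t"]; u,v=int(f*X[0]/X[2]+s["cx"]),int(f*X[1]/X[2]+s["cy"]); print(u,v)
w=pickle.load(open("f_wrist.pkl","rb"))["color"]
u=max(u,60);v=max(min(v,324),60)
cv2.imwrite("pics/f2.png",np.hstack([cv2.resize(w[130:310,180:330],(480,576),interpolation=2),cv2.resize(s["color"][v-60:v+60,u-33:u+33],(317,576),interpolation=2)]))
E
```

```text
[ 0.52016303 -0.0094291   0.33994075]
[ 0.6053084  -0.27311575  0.17505463] [-3.14157313e+00  8.08163255e-05  2.96705285e+00] 0.026231383000155414 28.825
187 266
```

View pics/f2.png

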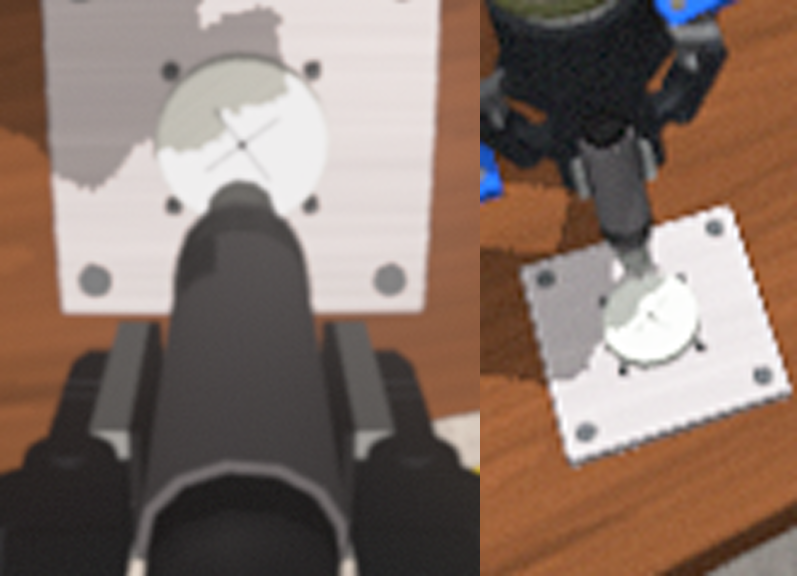

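The left (wrist) view shows the mark at (241,145). The nose is pointing down in front of it at (240,183), and the thin tip is hidden behind the nose. The scene view on the right shows the engraver upright over the blank at (652,315). I'll take the axis from the depth along the body's front line.

```bash
python3 - <<'E'
from h import *
import pickle
c=pickle.load(open("f_wrist.pkl","rb")); t=c["tcp"]; P=fcloud(c)
tx=np.array([np.cos(np.radians(170)),np.sin(np.radians(170))]); ty=np.array([np.sin(np.radians(170)),-np.cos(np.radians(170))]) # tool x, y
D=P[:,:2]-t[:2]; a,b,z=D@tx,D@ty,P[:,2]
s=(z>.075)&(z<.225)&(np.abs(b)<.02)&(np.abs(a)<.03)
for lo in np.arange(.06,.225,.01):
    k=s&(z>=lo)&(z<lo+.01)
    if k.sum()>5:
        f=k&(np.abs(b+.001)<.004); print(round(lo+.005,3),int(k.sum()),"front a",np.round(np.median(a[f]) if f.any() else np.nan,4),"b range",np.round([b[k].min(),b[k].max(),(b[k].min()+b[k].max())/2],4))
g=cv2.cvtColor(c["color"],cv2.COLOR_BGR2GRAY); 
m=onz(c,180+241/3.2,130+145/3.2,.0245,True)[:2]-t[:2]; print("mark tool a,b",m@tx,m@ty)
E
```

```text
0.095 73 front a 0.0064 b range [-0.0086  0.0082 -0.0002]
0.105 51 front a 0.0065 b range [-0.0068  0.0064 -0.0002]
0.125 86 front a 0.0114 b range [-0.0134  0.0127 -0.0003]
0.135 199 front a 0.0118 b range [-0.0143  0.0134 -0.0005]
0.145 245 front a 0.0115 b range [-0.0145  0.0138 -0.0003]
0.155 271 front a 0.0114 b range [-0.0142  0.013  -0.0006]
0.165 323 front a 0.0115 b range [-0.0144  0.0125 -0.0009]
0.175 403 front a 0.0113 b range [-0.0199  0.0193 -0.0003]
0.185 710 front a 0.0112 b range [-0.02    0.0193 -0.0004]
0.195 844 front a 0.0111 b range [-0.0199  0.0195 -0.0002]
0.205 1027 front a 0.0114 b range [-0.0199  0.0194 -0.0003]
0.215 1454 front a 0.0113 b range [-0.02    0.0199 -0.    ]
0.225 1022 front a 0.0104 b range [-0.0199  0.02    0.    ]
mark tool a,b -0.003436819213528568 -0.0002997275477463685
```

The engraver is vertical: the front line is constant to 0.3 mm. Its axis is about 1 mm off the mark along tool x and on it along y. I'll correct that and descend.

```bash
python3 - <<'E'
from h import *
import pickle
x,y=.6064,-.2733
ctrl.line_to([x,y,.175],velocity=.03); print(ctrl.line_to([x,y,.1387],velocity=.03,until_force=3)); ctrl.hold(.5)
c=ctrl.camera("wrist"); t=ctrl.get_tcp_pos(); s=ctrl.camera("scene"); P=fcloud(c)
tx=np.array([np.cos(np.radians(170)),np.sin(np.radians(170))]); ty=np.array([np.sin(np.radians(170)),-np.cos(np.radians(170))])
D=P[:,:2]-t[:2]; a,b,z=D@tx,D@ty,P[:,2]
f=(np.abs(b+.0003)<.004)&(np.abs(a)<.03)
for lo in np.arange(.02,.13,.002):
    k=f&(z>=lo)&(z<lo+.002)
    if k.sum()>1: print(round(lo+.001,3),int(k.sum()),np.round(a[k].min(),4),np.round(a[k].max(),4))
print(t,ctrl.get_opening(),ctrl.get_force(),ctrl.get_clock(),ctrl.get_dq().round(4) if hasattr(ctrl.get_dq(),'round') else ctrl.get_dq())
S=foc(s); X=s["R"]@np.array([x,y,.03])+s["t"]; u,v=int(S*X[0]/X[2]+s["cx"]),int(S*X[1]/X[2]+s["cy"])
cv2.imwrite("pics/g2.png",np.hstack([cv2.resize(c["color"][130:280,190:320],(480,554),interpolation=2),cv2.resize(s["color"][v-35:v+35,u-20:u+20],(317,554),interpolation=2)]))
E
```

```text
False
0.021 2 0.0255 0.0257
0.023 20 -0.0017 0.0259
0.025 257 -0.0033 0.0262
0.027 9 -0.0018 0.0256
0.055 4 0.0062 0.007
0.057 5 0.006 0.0068
0.059 10 0.0059 0.0069
0.061 8 0.0058 0.0072
0.063 7 0.0061 0.0071
0.065 9 0.0061 0.007
0.067 7 0.006 0.0071
0.069 9 0.006 0.007
0.071 8 0.0063 0.0072
0.087 7 0.0109 0.0119
0.089 10 0.011 0.0117
0.091 9 0.0113 0.0119
0.093 10 0.0112 0.0121
0.095 16 0.011 0.0123
0.097 5 0.0115 0.0121
0.099 19 0.0111 0.0126
0.101 10 0.011 0.0123
0.103 9 0.0115 0.0122
0.105 24 0.011 0.0124
0.107 12 0.0109 0.0119
0.109 14 0.0112 0.0118
0.111 17 0.0109 0.0118
0.113 15 0.0111 0.012
0.115 16 0.0109 0.0121
0.117 14 0.011 0.012
0.119 21 0.0108 0.0119
0.121 14 0.0108 0.0119
0.123 23 0.0108 0.0119
0.125 18 0.011 0.0121
0.127 21 0.0109 0.012
0.129 23 0.0108 0.0118
[ 0.6064097  -0.27328884  0.13869783] 0.02656688121779935 [-0.20126233 -0.37501824 -1.74345678] 31.0333 [-0.0013 -0.0009  0.0002 -0.0015  0.0009 -0.0028]
```

View pics/g2.png

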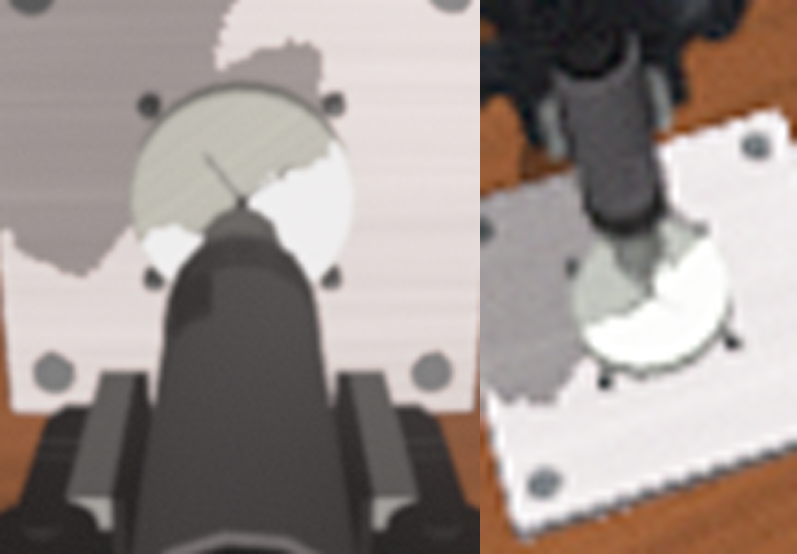

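The tip is just above the mark: at (240,203) in the wrist half, and at the blank's centre (653,295) in the scene half. The shoulder height of about .085 puts the point about 5.5 mm up. Handing in.

```bash
python3 -c "
from workcell import ctrl
print(ctrl.hand_in())"
```

```text
the job is handed in; nothing more can be done
None
```

The job is handed in with no verdict returned: by my measurements the blank lies flat and centred between the pins, and the engraver was carried over the vice and is held upright and still, its point about 5.5 mm above the punch mark.

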